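# Show the reference pin to the recording camera in the side mirror

## Robot

A 7-joint arm with a two-finger parallel gripper is mounted at the origin on the work surface. World frame = base frame: x ahead of the robot, y to its left, z up, the work surface at z = 0. Lengths are in m, angles in rad, forces in N, time in s.
With the tool pointing down it reaches from about 0.425 to 0.95 m from the base axis. Payload 4.7 kg.
Tool frame: the origin (TCP) lies between the finger pads; the fingertips stand 25 mm ahead of it and the grasp point (between the pads) lies 6 mm ahead of it; x points along the fingers, z is the direction in which the jaws open and shut, and the axes are right-handed (so a half turn about x gives the same grasp; the last joint's range is limited). The gripper opens to 85 mm and grips with 20 to 120 N. Pads are 22 mm wide; open, the fingers measure 114 mm over their backs; the gripper's body (76 mm by 85 mm) begins 54 mm behind the grasp point. The pads swing forward as they close: fully open they stand 13 mm farther back than shut.
Start: joints at [-1.131, 0.469, -0.049, 1.532, 0.024, 1.141, -0.082], TCP at [0.305, 0.602, 0.256] pointing down, gripper open.
Joint ranges: [-2.59, 2.59], [-0.33, 1.99], [-1.39, 1.29], [0.1, 2.45], [-1.04, 4.18], [0.21, 1.99], [-2.66, 2.66]. Speed limits (rad/s): [2.57, 2.57, 3.14, 3.14, 3.14, 3.14, 3.14].

## Interface

Orientations are given as a 3x3 rotation matrix whose columns are the frame's x, y, z axes.
In Python, from rig import * gives the robot as it stands. Calls block until the motion is done:
- movep(position, orientation): joint-space move of the TCP to a pose.
- move_l(position, attitude=None, feed=0.15, until_force=None): straight line of the TCP; attitude=None keeps the orientation; feed is the mean speed in m/s. With until_force (N) it stops when the force on the tool has changed by that much, and returns True; else False.
- move_joints(angles): joint-space move.
- command_gripper(opening, newtons=None): finger opening in m; newtons is the grip in N (None keeps the last); returns when the fingers have stopped.
- sleep(seconds).
- inverse_kinematics(position, orientation): joint angles nearest the present ones, or None.
- sense(): the state.
- camera(name): name is "side" or "top" or "wrist"; returns (picture, depth): 400x640x3 uint8, red, green, blue; 400x640 float32, m along the optical axis (not along the pixel's ray), 0 where there is no reading.
- camera_params(name): a dict with "K" (3x3 intrinsics, pixels), "position" and "rotation" of the camera in the world; the wrist camera has in their place "tool_from_camera" (4x4, takes a point from camera to tool coordinates, whose origin is the TCP and whose axes are the tool frame's). Camera axes: x right, y down, z forward; pixel columns grow to the right and rows downward; lengths in m; the calibration is good to about 2 mm. A picture is of the moment at which its call begins: read the wrist's pose just before it. camera_params takes no time and is no camera call.
A pose or a line that the arm cannot do raises Unreachable and nothing moves.
- finish_job(): hands the job in, once; it reports no verdict.
The state is a dict: "time_s": time; "joint_pos": joint angles; "qd": joint speeds; "joint_efforts": joint torques, N m; "position": TCP position; "tcp_rot": TCP orientation; "wrist_force": force on the tool from outside, world axes, zero at the start; "ft_torque": the same for the moment, N m; "finger_gap": finger opening in m.
Only numpy, scipy, OpenCV 4.12 (cv2) and the standard library are available. Lean on these libraries where they do the work, as an engineer would, in place of code of your own. Each camera call takes 0.05 s, during which the arm holds its last target. There are 200 camera calls.

## Task

Take the white-headed reference pin out of its small wooden stand, stand it upright and fully home in the bore of the plaster block that carries the standing sherd, and let go of it. Then grip the tab on top of the spring-return mirror and turn the mirror until the little camera sees the pin's head reflected in the middle of the mirror, and finish while holding it steadily at that angle. Do not topple the pin and leave the other things on the bench where they are.

Things in the scene. Friction and masses are not known exactly. Their poses are not given: they have to be found in the camera images.
- pin_head (a point): centre of the reference pin's head: an upright white plastic cylinder 26 mm in diameter and 35 mm high, on top of a 16 mm steel shaft 95 mm long; the whole pin is 130 mm high, 0.12 kg or so, and this point lies 112.5 mm above its foot. z is the pin's axis, up. At the start the pin stands in the wooden stand. It may be gripped by the head from above.
- pin_foot (a point): centre of the flat lower end of the same pin (edge chamfered 3 mm); z up the pin
- pin: the whole reference pin; its origin is the centre of its foot, as pin_foot
- pinstand: fixed wooden block 60 x 60 x 30 mm with a 19 mm bore 20 mm deep in the middle of its top, in which the pin stands at the start (foot 10 mm above the table); origin at the centre of its underside. It stands on one side (left or right) of the mirror, the plaster block on the other; which is which changes.
- bore (a point): centre of the mouth, at the top (40 mm above the table), of the bore in the plaster block: 18 mm in diameter for the 16 mm pin, 30 mm deep, so that the pin's foot comes to rest 10 mm above the table. The block is fixed, 100 x 100 x 40 mm, bore in the middle; a terracotta sherd about 60 mm wide and 9 mm thick stands fixed on it, 40 mm from the bore on its far (+x of this frame) side, up to 98 mm above the table. Axes: those of the block, z up.
- mirror: the mirror: a flat upright plate 74 mm wide and 64 mm high on a fixed upright spindle; the origin is the middle of the reflecting face, 122 mm above the table, and the turning axis passes vertically through it. x is the mirror's normal, pointing out of the reflecting face; y lies along its width. It turns only about the vertical, up to 1.25 rad either way. A spring (0.1 N m per rad) brings it back to rest, where it faces the camera squarely, whenever it is not held.
- tab (a point): the grip point of the tab on top of the mirror, on the turning axis, 52.5 mm above the mirror's middle and 14.5 mm below the tab's top: a flat black bar 14 mm thick (along the mirror's normal x), 50 mm long (along the mirror's width y) and 35 mm high (from 154 to 189 mm above the table). Axes: those of the mirror. Pinch it from above across its thickness and turn the hand about the vertical.
- lens (a point): middle of the front glass of the little black recording camera, fixed on the same rail as the mirror, 180 mm from the mirror's axis and at its height (122 mm); the camera looks straight at the middle of the mirror. Its housing is 50 mm wide, the top 143 mm above the table.
- sight (a point): the camera's line of sight after the mirror (nothing solid or visible): it starts at the middle of the mirror and runs along this frame's x axis, horizontally. It obeys the law of reflection, so turning the mirror by an angle from rest swings this line by twice that angle, the same way round, from the direction of the camera. The pin's head, when seated, stands at the same height as this line (122 mm above the table).
- sherd_a: flat pottery sherd about 60 mm, 10 mm thick, lying between robot and mirror; bystander; origin at the centre of its underside
- sherd_b: flat pottery sherd about 50 mm, 10 mm thick, lying between robot and mirror; bystander; origin at the centre of its underside
- sherd_c: flat pottery sherd about 50 mm, lying beside the camera; bystander; origin at the centre of its underside
- bowl: terracotta bowl, 110 mm across, 55 mm high; bystander; origin at the centre of its underside
- jar: lidded jar 64 mm across, 75 mm high; bystander; origin at the centre of its underside
- brush: brush lying beside the camera; bystander
- solvent: amber glass bottle 56 mm across, 130 mm high; bystander; origin at the centre of its underside
Mind the look-alikes: they are no part of the job. Of the things that look like the pin, the middle-sized one is meant.

How it is judged:
By the outcome, as a careful person would: the job done as asked, in the order asked, and still so for the second after the job is handed in, while the arm keeps its last pose, push and grip.
It also fails if it takes over 51 s, if anything falls off the work surface, if the arm or the gripper's body presses on something with over 40 N, if the wrist force passes 120 N, or if a joint passes its speed limit or range.

## Working session

There is one attempt and no reset: what is moved stays moved. The work goes in short steps, each a Python script; the robot and the scene stay as the last script left them, time stands still between calls to the robot, and variables do not carry over. Pictures are saved under pics/ and viewed, about 8 in all and at most 12, crops included, and the job is handed in when it is done.

```bash
mkdir -p pics
cat > h.py <<'E'
from rig import *
import numpy as np, cv2
def snap(n,fn=None):
    s=sense(); im,d=camera(n)
    if fn: cv2.imwrite('pics/'+fn,im[:,:,::-1])
    p=camera_params(n)
    if n=='wrist':
        T=np.eye(4);T[:3,:3]=s['tcp_rot'];T[:3,3]=s['position']
        T=T@np.array(p['tool_from_camera']); R,t=T[:3,:3],T[:3,3]
    else: R,t=np.array(p['rotation']),np.array(p['position'])
    return im,d,np.array(p['K']),R,t
def onplane(uv,z,K,R,t):
    r=R@np.linalg.inv(K)@np.array([uv[0],uv[1],1.]); return t+r*(z-t[2])/r[2]
def cloud(d,K,R,t):
    v,u=np.mgrid[:d.shape[0],:d.shape[1]]
    c=np.stack([(u-K[0,2])/K[0,0]*d,(v-K[1,2])/K[1,1]*d,d],-1)
    return c@R.T+t
E
python3 - <<'E'
from h import *
for n in('top','side'):
    im,d,K,R,t=snap(n,n+'0.png'); np.savez(n+'0.npz',im=im,d=d,K=K,R=R,t=t); print(n,K.tolist(),R.round(3).tolist(),t)
s=sense();print(s['time_s'],s['tcp_rot'])
E
```

```text
top [[367.4139005711853, 0.0, 317.7727920231914], [0.0, 367.4139005711853, 200.5215139915223], [0.0, 0.0, 1.0]] [[0.003, -0.984, 0.18], [-1.0, -0.004, -0.008], [0.009, -0.18, -0.984]] [0.40765797 0.02051383 1.05156375]
side [[517.8731313398881, 0.0, 314.37559514334106], [0.0, 517.8731313398881, 198.50796858662397], [0.0, 0.0, 1.0]] [[0.871, -0.258, 0.418], [-0.491, -0.478, 0.728], [0.012, -0.84, -0.543]] [-0.10692063 -1.21719262  1.01489617]
0.1 [[-7.74976168e-04 -8.92107987e-01  4.51821578e-01]
 [-1.71364369e-03  4.51822235e-01  8.92106345e-01]
 [-9.99998231e-01 -8.29000392e-05 -1.87890669e-03]]
```

View pics/top0.png

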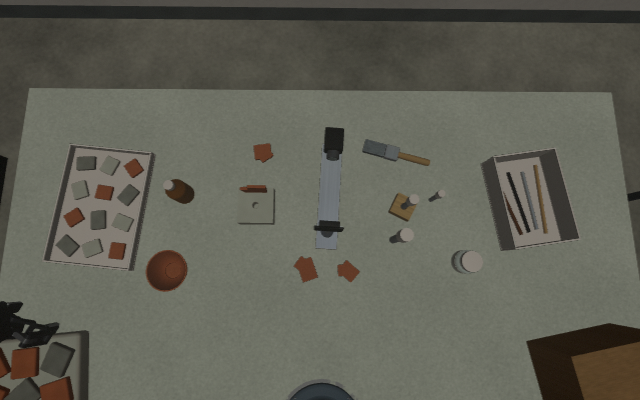

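View pics/side0.png

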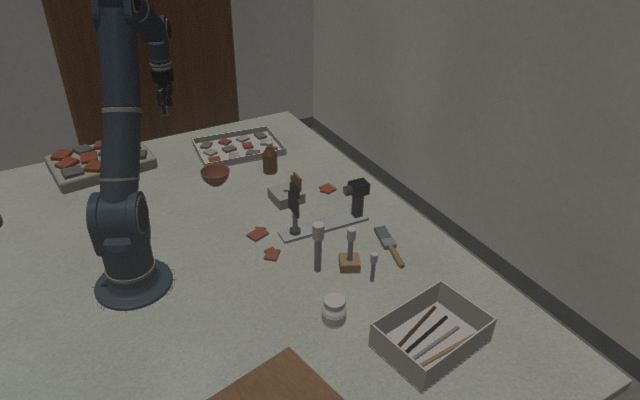

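Top view: there are three pin-like things, at about (403,236), (413,200) and (440,195). The middle-sized one is (413,200), which stands in the wooden stand. The plaster block with its bore is at (255,205), the mirror tab at (328,227) and the camera at (334,140). Next I measure these and confirm with a crop.

Run:
```python
from h import *
D={}
for n in('top','side'):
    z=np.load(n+'0.npz'); D[n]=z; 
def crop(n,x0,x1,y0,y1,f): return cv2.resize(D[n]['im'][y0:y1,x0:x1],None,fx=f,fy=f,interpolation=cv2.INTER_CUBIC)
a=crop('top',230,450,120,290,3.5)[:590,:]; b=crop('side',240,420,150,340,2.2)
cv2.imwrite('pics/c1.png',np.clip(cv2.resize(a,None,fx=1,fy=1).astype(float)*1.6,0,255).astype(np.uint8)[:,:,::-1])
for n,boxes in(('top',dict(big=(390,415,225,248),mid=(404,420,193,208),small=(432,446,187,200))),('side',dict(big=(308,328,220,243),mid=(342,360,226,244),small=(367,380,250,264)))):
    z=D[n];P=cloud(z['d'],z['K'],z['R'],z['t']);im=z['im'].astype(int)
    for k,(x0,x1,y0,y1) in boxes.items():
        m=np.zeros(z['d'].shape,bool);m[y0:y1,x0:x1]=1
        q=P[m];c=im[m];ok=(z['d'][m]>0)&(q[:,2]>.03)
        zt=np.percentile(q[ok][:,2],90)
        tp=ok&(q[:,2]>zt-.006)
        print(n,k,'top z',zt.round(4),'n',tp.sum(),'mean',q[tp].mean(0).round(4),'rng',(np.ptp(q[tp],axis=0)).round(3))
z=D['top'];P=cloud(z['d'],z['K'],z['R'],z['t']);im=z['im'].astype(int)
def obj(name,box,lo,hi):
    m=np.zeros(z['d'].shape,np.uint8);x0,x1,y0,y1=box;m[y0:y1,x0:x1]=1
    m=m&((P[:,:,2]>lo)&(P[:,:,2]<hi)&(z['d']>0)).astype(np.uint8)
    q=P[m>0]; r=cv2.minAreaRect(q[:,:2].astype(np.float32)*1000)
    print(name,len(q),'mean',q.mean(0).round(4),'rect mm',np.round(r[0],1),np.round(r[1],1),round(r[2],2))
obj('block',(230,285,183,230),.033,.046)
obj('stand',(385,422,188,225),.024,.036)
obj('tab',(308,350,215,245),.18,.2)
obj('cam',(318,350,122,165),.138,.15)
obj('rail',(310,345,160,255),.004,.03)
# bore: dark blob on block
g=z['im'][195:218,245:268].mean(2); print(g.astype(int)[4:18,3:19])
```

```text
top big top z 0.1694 n 156 mean [ 0.4878 -0.2004  0.1679] rng [0.032 0.034 0.009]
top mid top z 0.1402 n 85 mean [ 0.5806 -0.2292  0.139 ] rng [0.023 0.025 0.008]
top small top z 0.1013 n 45 mean [ 0.6039 -0.3143  0.0996] rng [0.018 0.017 0.007]
side big top z 0.1693 n 80 mean [ 0.4873 -0.205   0.1684] rng [0.031 0.038 0.009]
side mid top z 0.1401 n 51 mean [ 0.579  -0.2346  0.1387] rng [0.026 0.028 0.009]
side small top z 0.1001 n 36 mean [ 0.6035 -0.3193  0.0989] rng [0.021 0.021 0.008]
block 1125 mean [0.5758 0.1868 0.0391] rect mm [580.  187.6] [ 97.1 100.8] 0.41
stand 345 mean [ 0.5779 -0.2249  0.029 ] rect mm [ 580.6 -229.4] [60.6 59.7] 61.83
tab 128 mean [ 0.5108 -0.0131  0.1879] rect mm [511.1 -13.4] [47.9 14.3] 86.94
cam 418 mean [ 0.7386 -0.0272  0.1419] rect mm [730.8 -26.9] [49.4 78.1] 85.52
rail 1636 mean [ 0.5963 -0.0182  0.0115] rect mm [591.4 -15.1] [ 83.6 261.1] 87.62
[[107 107 107 106 106 105 104 103 103 103 102 103 102 103 104 103]
 [108 108 107 107 105 106 105 103 104 104 103 103 102 103 103 104]
 [107 107 107 108 107 105 102  98 102 103 103 104 104 103 104 102]
 [106 108 107 107 105  84  62  57  64  81 100 104 104 103 104 103]
 [106 108 107 108  91  63  53  53  65  69  90 102 104 104 103 105]
 [108 108 108 104  73  53  62  85 102 105 103 104 104 104 105 104]
 [107 107 108 104  73  51  82 102 105 106 102 104 106 104 103 105]
 [108 107 108 108  79  62  94 105 106 105 101 105 104 105 104 104]
 [107 107 107 106  96  68  95 105 104 101 104 105 105 105 105 105]
 [107 107 106 106 107 102  99 100  95 102 106 105 106 104 105 105]
 [107 106 106 106 106 106 106 106 107 107 107 106 106 106 105 105]
 [105 106 106 106 107 106 105 105 105 107 105 107 106 105 105 105]
 [105 107 106 106 106 105 106 106 105 105 107 107 106 105 105 106]
 [105 105 105 106 105 104 104 105 105 105 105 106 105 105 104 105]]
```

View pics/c1.png

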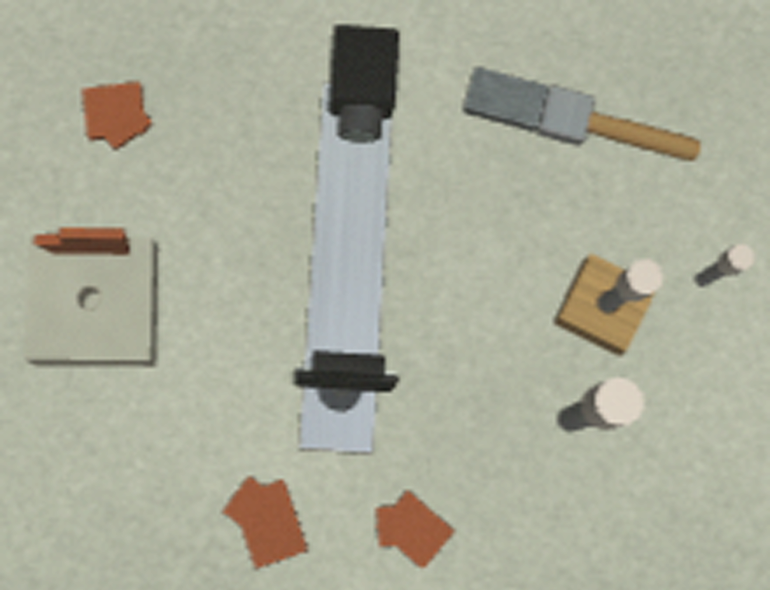

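The crop shows the three pins with tops at 169, 140 and 100 mm. The middle one, at 140 mm with its foot in the wood stand, matches the description (10 + 130 mm). Next I move over the bore and then the pin, with wrist pictures of each.

```bash
cat >> h.py <<'E'
def Rz(a): # tool down, jaw axis at angle a from +y (ccw)
    c,s=np.cos(a),np.sin(a); z=np.array([-s,c,0]); x=np.array([0,0,-1.]); return np.stack([x,np.cross(z,x),z],1)
E
python3 - <<'E'
from h import *
print(np.round(camera_params('wrist')['tool_from_camera'],3).tolist(),np.round(camera_params('wrist')['K'],1).tolist())
z=np.load('top0.npz'); print('bore top-view',onplane((254.9,204.7),.04,z['K'],z['R'],z['t']))
command_gripper(.06)
for n,p in(('bore',[.56,.187,.33]),('pin',[.565,-.231,.36])):
    movep(p,Rz(0)); im,d,K,R,t=snap('wrist','w_%s.png'%n); np.savez('w_%s.npz'%n,im=im,d=d,K=K,R=R,t=t); print(n,sense()['time_s'],sense()['position'])
a=cv2.imread('pics/w_bore.png');b=cv2.imread('pics/w_pin.png')
cv2.imwrite('pics/w1.png',cv2.resize(np.vstack([a,b]),None,fx=.75,fy=.75,interpolation=cv2.INTER_AREA))
E
```

```text
[[-0.0, -0.265, 0.964, -0.118], [0.0, -0.964, -0.265, 0.066], [1.0, 0.0, 0.0, -0.0], [0.0, 0.0, 0.0, 1.0]] [[275.4, 0.0, 324.4], [0.0, 275.4, 199.7], [0.0, 0.0, 1.0]]
bore top-view [0.58048057 0.18732696 0.04      ]
bore 2.3167 [0.5595587  0.18844912 0.32972251]
pin 3.9167 [ 0.56575023 -0.22901258  0.35973487]
```

View pics/w1.png

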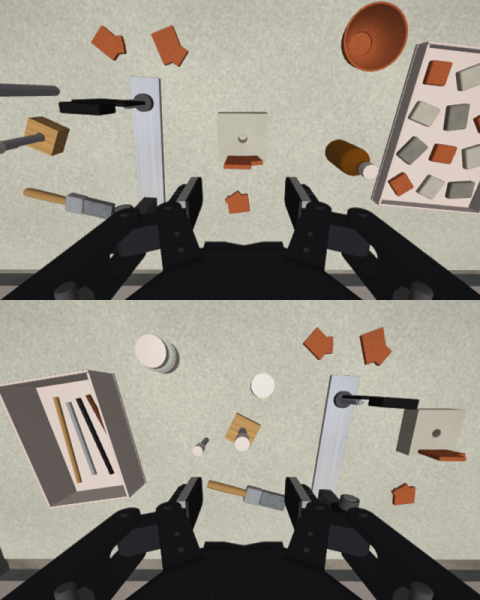

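The upper wrist view shows the bore at about (322,185) full-res. The lower one shows the pin head at about (323,190) in its stand. Next I refine both numerically.

Run:
```python
from h import *
z=np.load('w_bore.npz');K,R,t=z['K'],z['R'],z['t'];P=cloud(z['d'],K,R,t)
g=z['im'].mean(2); 
blk=(abs(P[:,:,2]-.04)<.004)&(abs(P[:,:,0]-.58)<.07)&(abs(P[:,:,1]-.188)<.07)
q=P[blk];r=cv2.minAreaRect(q[:,:2].astype(np.float32)*1000);print('block',r)
# bore: non-block pixels inside the block (depth below) + dark
v,u=np.mgrid[:400,:640]
med=np.median(g[blk]); m=((u>305)&(u<340)&(v>172)&(v<198)&(g<med-12)).astype(np.uint8)
n,l,s,c=cv2.connectedComponentsWithStats(m);print(s,c)
print(g[174:196,308:336].astype(int)[::1,::1])
for k in range(1,n):
  if s[k,4]>10: print('bore',onplane((s[k,0]+s[k,2]/2-.5,s[k,1]+s[k,3]/2-.5),.04,K,R,t))
z=np.load('w_pin.npz');K,R,t=z['K'],z['R'],z['t'];P=cloud(z['d'],K,R,t)
m=(abs(P[:,:,2]-.14)<.004)&(abs(P[:,:,0]-.58)<.04)&(abs(P[:,:,1]+.231)<.04)
q=P[m];print('pin',m.sum(),q.mean(0),cv2.minEnclosingCircle(q[:,:2].astype(np.float32)))
m=(abs(P[:,:,2]-.03)<.004)&(abs(P[:,:,0]-.58)<.06)&(abs(P[:,:,1]+.231)<.06)
q=P[m];print('stand',cv2.minAreaRect(q[:,:2].astype(np.float32)*1000))
m=(abs(P[:,:,2]-.185)<.006)&(abs(P[:,:,0]-.51)<.06)&(abs(P[:,:,1]+.013)<.06)
q=P[m];print('tab',m.sum(),cv2.minAreaRect(q[:,:2].astype(np.float32)*1000) if len(q)>3 else 0)
```

```text
block ((580.72998046875, 186.08737182617188), (100.2579116821289, 99.3919677734375), 89.97187805175781)
[[     0      0    640    400 255911]
 [   317    178     13     14     87]
 [   326    179      2      1      2]] [[319.49883749 199.5048044 ]
 [322.75862069 185.83908046]
 [326.5        179.        ]]
[[183 183 184 184 184 184 184 185 184 184 184 183 185 184 184 183 183 183
  184 183 185 184 185 184 185 185 185 184]
 [183 183 183 183 183 184 184 185 185 185 185 184 185 185 184 185 184 184
  184 184 185 185 186 186 185 186 186 185]
 [184 183 184 184 184 184 184 185 185 185 184 185 185 185 184 185 185 185
  184 184 186 185 185 186 185 185 186 184]
 [183 184 183 184 184 184 184 185 185 185 186 186 185 184 183 183 183 184
  184 185 185 185 185 186 185 185 185 184]
 [183 182 182 184 183 183 184 183 184 184 185 183 181 167 168 167 162 175
  182 185 186 186 186 186 186 186 186 185]
 [182 182 183 184 183 184 184 184 184 184 182 169 167 164 177 178 175 171
  163 169 184 187 187 186 186 187 186 185]
 [182 182 182 183 182 183 183 184 184 183 175 166 178 179 183 183 182 180
  175 171 171 184
[... 1449 characters left out ...]
80 179 180 179 179 179 179 180 179 180 181 181 182 183
  183 184 184 184 185 185 186 185 186 186]
 [180 180 180 180 180 179 180 179 179 180 179 179 179 180 180 180 182 182
  183 183 184 184 185 186 186 186 186 186]
 [180 180 180 179 179 180 179 179 179 179 178 178 179 179 180 180 181 181
  183 183 183 184 184 185 186 185 186 185]]
bore [0.581364   0.18589862 0.04      ]
pin 323 [ 0.58106017 -0.23164174  0.13986243] ((0.5814054608345032, -0.23148736357688904), 0.012998704798519611)
stand ((581.58203125, -231.53192138671875), (59.71305847167969, 60.49934005737305), 62.939598083496094)
tab 739 ((511.6166076660156, -15.783588409423828), (50.71091079711914, 13.931597709655762), 86.48260498046875)
```

Run:
```python
from h import *
x,y=.5813,-.2316
move_l([x,y,.24],Rz(0),feed=.25); sleep(.2); print(sense()['position'])
print(move_l([x,y,.1335],feed=.12,until_force=15)); print(sense()['position'],sense()['wrist_force'])
command_gripper(0.0,50); s=sense(); print(s['finger_gap'],s['position'],s['wrist_force'].round(1) if hasattr(s['wrist_force'],'round') else s['wrist_force'])
move_l([x,y,.20],feed=.08); s=sense(); print(s['finger_gap'],s['position'],s['wrist_force'])
move_l([x,y,.40],feed=.25)
move_l([.5810,.186,.40],feed=.3)
sleep(.3)
im,d,K,R,t=snap('wrist','w_held.png'); np.savez('w_held.npz',im=im,d=d,K=K,R=R,t=t)
im,d,K,R,t=snap('side','s_held.png');cv2.imwrite('pics/s_held.png',cv2.resize(im[60:260,200:420,::-1],None,fx=2.5,fy=2.5))
s=sense(); print(s['time_s'],s['finger_gap'],s['position'],s['wrist_force'])
```

```text
[ 0.58213127 -0.23206317  0.24216298]
False
[ 0.58186028 -0.23188434  0.13432338] [ 0.58017656 -0.18698432 -0.3740224 ]
0.02463565683191396 [ 0.58180333 -0.23167251  0.1343742 ] [0.7 0.1 4.2]
0.024591137233841043 [ 0.58092238 -0.23135425  0.19942861] [ 0.5712644   0.35276498 -1.67844374]
10.0667 0.024849670971240443 [0.581037   0.18567564 0.40004698] [-0.88728717 -0.60199396 -0.76315251]
```

View pics/w_held.png

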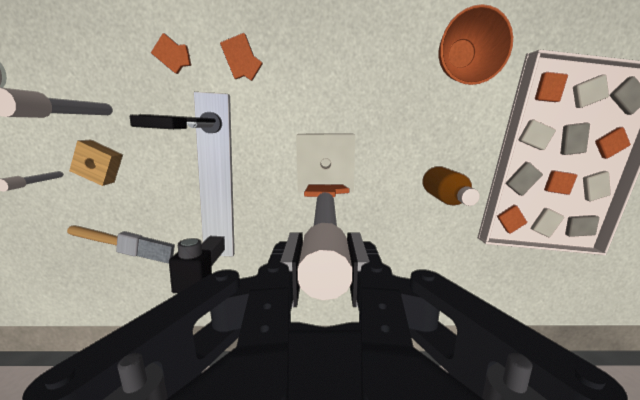

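The pin is held upright: head at (325,275), shaft down to about (325,195), bore at (325,163). I compare the pin and bore in this one view.

Run:
```python
from h import *
z=np.load('w_held.npz');K,R,t=z['K'],z['R'],z['t'];P=cloud(z['d'],K,R,t);g=z['im'].mean(2)
blk=(abs(P[:,:,2]-.04)<.004)&(abs(P[:,:,0]-.58)<.07)&(abs(P[:,:,1]-.188)<.07)
print('block y',P[blk][:,1].min(),P[blk][:,1].max(),'xmin',P[blk][:,0].min())
sub=g[152:174,312:340]; m=(sub<np.median(sub)-10); v,u=np.nonzero(m)
print('bore',u.min()+312,u.max()+312,v.min()+152,v.max()+152,onplane(((u.min()+u.max())/2+312,(v.min()+v.max())/2+152),.04,K,R,t))
h=(P[:,:,2]>.395)&(P[:,:,2]<.412)&(abs(P[:,:,1]-.186)<.011)&(abs(P[:,:,0]-.581)<.02)
print('headtop',h.sum(),np.median(P[h],0),cv2.minEnclosingCircle(P[h][:,:2].astype(np.float32)))
for a,b in((.275,.29),(.30,.32),(.34,.36)):
  s=(P[:,:,2]>a)&(P[:,:,2]<b)&(abs(P[:,:,1]-.186)<.02)&(abs(P[:,:,0]-.575)<.03);q=P[s]
  print('shaft',a,len(q),q[:,1].min(),q[:,1].max(),'xmin',np.percentile(q[:,0],2),'zmin',q[:,2].min())
```

```text
block y 0.13613317661948499 0.2360566355160076 xmin 0.5311448022612909
bore 320 331 158 169 [0.58109512 0.1864779  0.04      ]
headtop 2527 [0.57855639 0.18575278 0.40552564] ((0.5814599990844727, 0.18685835599899292), 0.015089990571141243)
shaft 0.275 53 0.17798127438974023 0.1922278755012408 xmin 0.5730258190374599 zmin 0.2783188399788608
shaft 0.3 127 0.17733462241256348 0.19265100761217938 xmin 0.5730459965866235 zmin 0.3000382761936964
shaft 0.34 174 0.17756122573701075 0.1924615997706909 xmin 0.5731568335084805 zmin 0.3400262172937163
```

Run:
```python
from h import *
x,y=.5811,.1866
move_l([x,y,.30],feed=.2); move_l([x,y,.175],feed=.12); sleep(.3); s=sense(); print(s['position'],s['wrist_force'])
hit=move_l([x,y,.132],feed=.02,until_force=10); s=sense(); print(hit,s['time_s'],s['position'],s['wrist_force'],s['finger_gap'])
```

```text
[0.58127819 0.18663488 0.17542244] [ 0.03844018  0.06720564 -1.37007445]
True 14.15 [0.58151887 0.186606   0.13432752] [-1.0133608   0.37092207  4.38209482] 0.024689408305435517
```

The pin is seated: the TCP stopped at 0.1343, the same height as when it stood in the stand. I release it, lift and look at the pin, tab and camera together.

Run:
```python
from h import *
command_gripper(.055); 
p=sense()['position']; move_l([p[0],p[1],.20],feed=.08); move_l([p[0],p[1],.33],feed=.2)
movep([.49,.04,.36],Rz(0)); sleep(.4)
im,d,K,R,t=snap('wrist','w_m.png'); np.savez('w_m.npz',im=im,d=d,K=K,R=R,t=t)
im,d,K,R,t=snap('top','top2.png'); np.savez('top2.npz',im=im,d=d,K=K,R=R,t=t)
print(sense()['time_s'],sense()['position'])
for a in(-93.3,-56,86.7,124):
  for p in ([.511,-.0145,.184],[.511,-.0145,.28]):
    q=inverse_kinematics(p,Rz(np.radians(a))); print(a,None if q is None else np.round(q,2))
for n in('w_m','top2'):
  z=np.load(n+'.npz');K,R,t=z['K'],z['R'],z['t'];P=cloud(z['d'],K,R,t)
  def near(c,r,zl,zh): return P[(np.hypot(P[:,:,0]-c[0],P[:,:,1]-c[1])<r)&(P[:,:,2]>zl)&(P[:,:,2]<zh)&(z['d']>0)]
  rect=lambda q:(len(q),)+cv2.minAreaRect(q[:,:2].astype(np.float32)*1000)
  print(n)
  q=near((.511,-.0145),.04,.183,.195);print('tab',rect(q),np.median(q[:,2]))
  q=near((.735,-.027),.07,.137,.149);print('cam',rect(q) if len(q)>4 else len(q))
  q=near((.581,.186),.03,.135,.146);print('pin',len(q),np.median(q[:,2]),cv2.minEnclosingCircle(q[:,:2].astype(np.float32)))
```

```text
17.5667 [0.49014387 0.04026771 0.35980375]
-93.3 [-0.3   0.29  0.3   2.01 -0.11  0.86  0.  ]
-93.3 [-0.31  0.18  0.29  1.9  -0.06  1.07 -0.05]
-56 [-0.25  0.29  0.24  2.01 -0.09  0.86  0.63]
-56 [-0.27  0.18  0.24  1.9  -0.05  1.07  0.59]
86.7 [ 0.72  0.46 -0.99  1.96  0.47  0.97  2.59]
86.7 [ 0.9   0.42 -1.22  1.84  0.43  1.18  2.62]
124 [-0.9   0.48  1.12  2.04 -0.54  0.95 -2.04]
124 [-0.96  0.29  1.13  1.93 -0.3   1.1  -2.26]
w_m
tab (591, (511.6385192871094, -14.889711380004883), (49.83942413330078, 14.619768142700195), 86.1357421875) 0.1886347893102257
cam (71, (698.1129760742188, -30.685577392578125), (14.238984107971191, 30.08454132080078), 32.17753601074219)
pin 299 0.1399790356009588 ((0.5808294415473938, 0.18598639965057373), 0.013449289835989475)
top2
tab (0, (0.0, 0.0), (0.0, 0.0), 0.0) nan
cam (445, (730.13818359375, -26.411853790283203), (49.6323356628418, 80.23896789550781), 84.91190338134766)
pin 54 0.13928398422364713 ((0.5810198783874512, 0.18804579973220825), 0.01282862201333046)
  return _methods._mean(a, axis=axis, dtype=dtype,
  ret = ret.dtype.type(ret / rcount)
```

View pics/w_m.png

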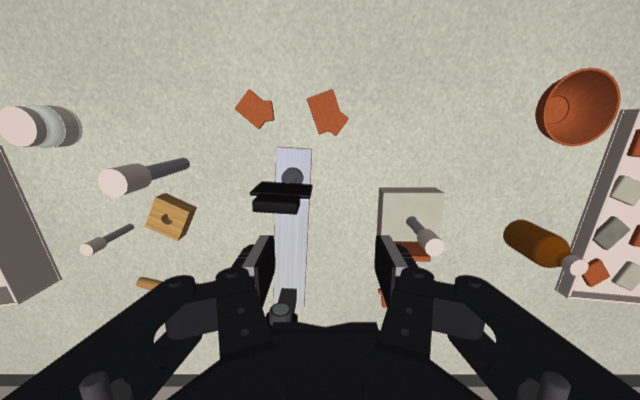

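The wrist view shows the pin upright in the block, top at 0.140 m, with its head at (431,240). The tab is at (276,205). I fit the rail direction as a cross-check, then grip and turn.

Run:
```python
from h import *
for n in('top0','w_m'):
  z=np.load(n+'.npz');K,R,t=z['K'],z['R'],z['t'];P=cloud(z['d'],K,R,t);hsv=cv2.cvtColor(z['im'],cv2.COLOR_RGB2HSV)
  m=(P[:,:,2]>.005)&(P[:,:,2]<.03)&(P[:,:,0]>.53)&(P[:,:,0]<.65)&(abs(P[:,:,1]+.02)<.06)
  q=P[m]; xs=np.arange(.535,.645,.006)
  ed=[(x,q[(abs(q[:,0]-x)<.003)][:,1]) for x in xs]; 
  lo=[[x,e.min(),e.max()] for x,e in ed if len(e)>3]; lo=np.array(lo)
  print(n,[np.degrees(np.arctan(np.polyfit(lo[:,0],lo[:,k],1)[0])).round(2) for k in(1,2)],[np.polyval(np.polyfit(lo[:,0],lo[:,k],1),.5116).round(4) for k in(1,2)])
c=np.array([.5116,-.0149]); a0=np.radians(-93.5)
movep([*c,.27],Rz(a0)); sleep(.3); print(sense()['position'])
move_l([*c,.184],feed=.1,until_force=8); s=sense();print(s['position'],s['wrist_force'])
command_gripper(0.,40); sleep(.2); s=sense(); print(s['time_s'],s['finger_gap'],s['position'],s['wrist_force'],s['ft_torque'])
im,d,K,R,t=snap('wrist','w_g.png')
```

```text
top0 [np.float64(-13.14), np.float64(-2.09)] [np.float64(-0.0262), np.float64(0.0145)]
w_m [np.float64(-28.85), np.float64(-3.56)] [np.float64(0.0095), np.float64(0.0148)]
[ 0.51166021 -0.01483374  0.27017897]
[ 0.51209123 -0.01493698  0.18454722] [ 0.96968467  0.1304469  -0.48621908]
20.8333 0.013251683187848638 [ 0.51132921 -0.01486374  0.18449478] [-2.83158164  0.69719094  6.11228159] [-0.03315282  0.60082094  0.01267038]
```

View pics/w_g.png

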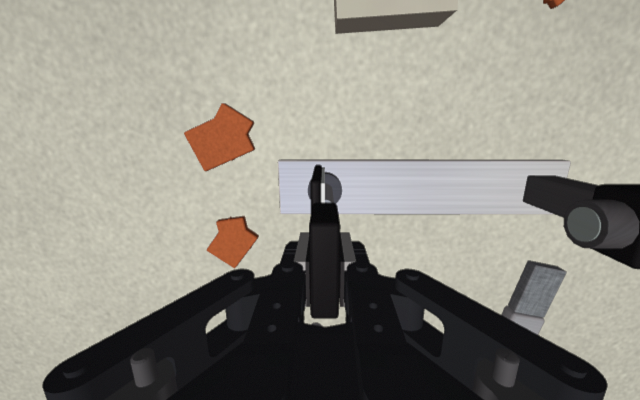

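Grip confirmed: gap 13.3 mm, tab pinched flat at (323,260). The rail runs level in this view, from (280,160) to (568,160), so the camera direction is −3.5°. Next I turn the mirror to normal = (70.9−3.5)/2 = 33.7°.

Run:
```python
from h import *
p=np.array(sense()['position']); p[2]=.1842
for n in np.linspace(-3.5,33.7,4)[1:]:
    move_l(p,Rz(np.radians(n-90)),feed=.05)
sleep(.5); s=sense(); zz=np.array(s['tcp_rot'])[:,2]
print(s['time_s'],'jaw angle',np.degrees(np.arctan2(zz[1],zz[0])),s['finger_gap'],s['position'],s['wrist_force'],s['ft_torque'])
im,d,K,R,t=snap('wrist','w_t.png'); np.savez('w_t.npz',im=im,d=d,K=K,R=R,t=t);P=cloud(d,K,R,t)
pin=P[(np.hypot(P[:,:,0]-.581,P[:,:,1]-.186)<.03)&(abs(P[:,:,2]-.14)<.005)];print('pin',len(pin),pin.mean(0) if len(pin) else 0)
im,d,K,R,t=snap('side'); cv2.imwrite('pics/s_t.png',cv2.resize(im[140:280,230:410,::-1],None,fx=3,fy=3,interpolation=cv2.INTER_CUBIC))
a=cv2.imread('pics/w_t.png');b=cv2.imread('pics/s_t.png');b=cv2.resize(b,(514,400));cv2.imwrite('pics/f.png',cv2.resize(np.hstack([a,b]),(800,277)))
```

```text
22.4833 jaw angle 33.35668642953247 0.013208057663840695 [ 0.51157    -0.01479248  0.18451014] [-1.99291241  0.6607322   5.19735326] [ 0.10296115  0.35202995 -0.07729267]
pin 415 [0.57747331 0.1755412  0.13819698]
```

View pics/f.png

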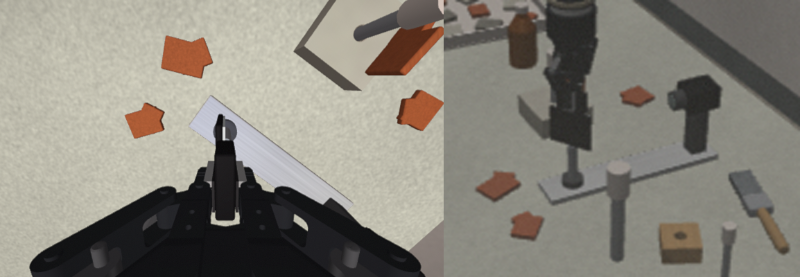

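The mirror has turned with the hand, and the pin stands at the image edge, so only part of it can be measured. The hand settled 0.35° short. I correct that and check the plate's own angle from depth.

Run:
```python
from h import *
p=np.array([.5116,-.0149,.1842])
move_l(p,Rz(np.radians(34.0-90)),feed=.03)
sleep(.8); s=sense(); zz=np.array(s['tcp_rot'])[:,2]
print(s['time_s'],'jaw angle',np.degrees(np.arctan2(zz[1],zz[0])),s['finger_gap'],s['position'],s['wrist_force'],s['ft_torque'])
im,d,K,R,t=snap('wrist');P=cloud(d,K,R,t)
r=np.hypot(P[:,:,0]-.5116,P[:,:,1]+.0149)
for nm,lo,hi,rm in(('tab',.18,.195,.03),('plate',.1,.156,.045)):
  q=P[(r<rm)&(P[:,:,2]>lo)&(P[:,:,2]<hi)]; 
  if len(q)>10:
    v=cv2.fitLine(q[:,:2].astype(np.float32),cv2.DIST_HUBER,0,.001,.001).ravel(); print(nm,len(q),'normal',(np.degrees(np.arctan2(v[1],v[0]))-90)%180,v[2:],cv2.minAreaRect(q[:,:2].astype(np.float32)*1000))
im,d,K,R,t=snap('top');P=cloud(d,K,R,t)
pin=P[(np.hypot(P[:,:,0]-.581,P[:,:,1]-.187)<.03)&(P[:,:,2]>.133)&(P[:,:,2]<.15)];print('pin',len(pin),pin.mean(0) if len(pin) else 0)
```

```text
23.6333 jaw angle 33.66551951640055 0.013581736250737768 [ 0.51162964 -0.01474573  0.18451732] [-2.36014762  0.85335231  6.19888239] [ 0.17960589  0.50516856 -0.04036704]
tab 3697 normal 33.68622 [ 0.50968087 -0.01134901] ((512.9850463867188, -12.448614120483398), (37.18339538574219, 49.25), 57.862388610839844)
plate 484 normal 34.355057 [0.49088952 0.00982825] ((493.99639892578125, 7.418575286865234), (10.247833251953125, 17.6391544342041), 34.812225341796875)
pin 83 [0.58028993 0.18756304 0.13914301]
```

```bash
python3 -c "
from h import *
sleep(.3);s=sense();print(s['time_s'],np.abs(s['qd']).max(),s['finger_gap']);finish_job()"
```

```text
24.0333 0.001870708704932091 0.013402435795560707
the job is handed in; nothing more can be done
```

I moved the middle-sized pin from the wooden stand into the plaster block's bore and let go of it. I then gripped the mirror's tab, turned the mirror and handed the job in at 24.0 s while holding it still. The job reports no verdict.

- **Pin:** it went in until it touched bottom at the same hand height it had in its stand. Afterwards it stood upright with its top about 139–140 mm above the table, which means fully home. Its final position from the top camera was (0.580, 0.188).
- **Mirror:** the hand settled at 33.67° for the mirror's normal. With the camera direction at about −3.5°, the line of sight points at about 70.9°, and the pin's measured bearing from the mirror's axis is also 70.9°. The fingers stayed closed on the tab at 13.4 mm and the joint speeds were near zero.
- **Checks that disagreed:**
  - A fit to the small visible part of the mirror plate gave 34.4°, against 33.7° from the tab and the hand. That would move the sight line about 1.4°, still well within the head's half-width of about 3.5°.
  - The automatic rail-edge fits were mostly unusable, so the −3.5° rests on the camera and tab positions and on the rail lying level in the gripped view.
  - One wrist reading of the pin was cut off by the image edge, so I ignored it.
- **Other things:** I planned clearances around the bystanders and saw none of them disturbed in the last pictures I viewed. I did not measure their final positions.

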